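# Nest the clip bowl in the desk tidy's tapered well

## Robot

A 6-joint arm with a two-finger parallel gripper is mounted at the origin on the work surface. World frame = base frame: x ahead of the robot, y to its left, z up, the work surface at z = 0. Lengths are in m, angles in degrees, forces in N, time in s.
With the tool pointing down it reaches from about 0.4 to 0.825 m from the base axis. Payload 7 kg.
Tool frame: the origin (TCP) lies at the very end of the fingers, on their centre line; the grasp point (between the pads) lies 19 mm behind it; x points along the fingers, z is the direction in which the jaws open and shut, and the axes are right-handed (so a half turn about x gives the same grasp; the last joint's range is limited). The gripper opens to 88 mm and grips with 3 to 60 N. Pads are 19 mm wide; open, the fingers measure 130 mm over their backs; the gripper's body (78 mm by 193 mm) begins 47 mm behind the grasp point.
Start: joints at [84.173, 20.546, 0.682, 0, -70.136, -16.507], TCP at [0.257, 0.624, 0.227] pointing down, gripper open.
Joint ranges: [-176.03, 176.03], [-82.01, 121.73], [-58.28, 71.71], [-173.87, 95.51], [-174.79, -0.11], [-173.66, 173.66]. Speed limits (degrees/s): [136.94, 136.94, 172.46, 180, 180, 180].

## Interface

Orientations are given as [roll, pitch, yaw] about the fixed x, y, z axes, in that order (R = Rz(yaw) Ry(pitch) Rx(roll)).
In Python, from plant import sensors, cams, workorder gives the robot as it stands. The module is installed in compiled form; this text tells all that it offers.
- The arm moves only by the shell command python3 -m handwheel 'ROWS' [OPENING] [FORCE]. ROWS is JSON, one flat list of numbers, 4 for each row, row after row: the shift along the tool's x, y, z in cm, then the turn about the tool's x in degrees. A call has exactly 10 rows; each row is the pose to reach, as a shift and turn from the pose commanded when the call began, along the tool's axes at that moment; what a row does not reach only later rows make up. A row lasts 1/8 s, in which the tool goes at most 62.5 mm and 10.7 degrees, less where a joint would pass 70% of its speed; a pose out of reach is approached as far as the arm can. A call with a gripper value outside its range is refused whole. OPENING is the finger opening in cm, from 0 to 8.76, set as the call begins (- or left out, the last holds). The fingers move at their own pace and stop on an object; FORCE is the grip in N (left out, the last holds). Time passes only in rows, so rows that repeat a pose let the fingers close, or fill a call up. It gives the time, the measured TCP pose, the force and the opening at its end, in the units of the state.
- sensors.get_state(): the state, without advancing time (a new reading comes with each control period).
- cams.capture(name): name is "scene" or "top" or "wrist"; returns a dict with "image" (384x512x3 uint8, red, green, blue), "fov_y" (degrees; the focal length in pixels is half the picture's height over the tangent of half this angle, whatever the lens; pixels are square), "cx", "cy" (the principal point, pixels), "D" ([k1, k2, p1, p2, k3] as OpenCV has them; the pictures are not rectified), "xyz" and "rotation" of the camera in the world. Camera axes: x right, y down, z forward; pixel columns grow to the right and rows downward; lengths in m; the calibration is good to about 2 mm. A picture is of the moment at which its call begins. There is no depth.
- workorder.close_job(): hands the job in, once; it reports no verdict.
The state is a dict: "time_s": time; "joints": joint angles; "qd": joint speeds; "joint_torque": joint torques, N m; "tcp_pos": TCP position; "eef_rot": TCP orientation; "contact_force": force on the tool from outside, world axes, zero at the start; "moment": the same for the moment, N m; "gripper_width": finger opening in m.
Only numpy, scipy, OpenCV 4.12 (cv2) and the standard library are available. Lean on these libraries where they do the work, as an engineer would, in place of code of your own. Each camera call takes 0.05 s, during which the arm holds its last target.

## Task

Slide the blue clip bowl across the top of the wooden desk tidy, without picking it up or knocking it over, until it drops into the round tapered well and sits upright and fully home on the well's floor, not jammed askew. Leave the funnel, the tape roll and the stapler where they are.

Things in the scene. Friction and masses are not known exactly. Their poses are not given: they have to be found in the camera images.
- bowl_centre (a point): centre of the blue plastic clip bowl, half-way up (19 mm above its foot). Open, round, tapered, 38 mm high: outer diameter 76 mm at the flat foot, 99 mm at the rim; wall 3 mm, floor 5 mm thick, 72 mm across inside at its floor. z points up through the mouth. Loose, about 0.12 kg; starts upright on the tidy's top, where it slides without tipping when pushed from outside; two open fingers cradle it
- bowl_foot (a point): centre of the underside of the blue bowl's foot; z up along the bowl's axis
- tidy: wooden desk tidy, a low fixed box 200 mm (its x) by 320 mm (its y) and 52 mm high, with a flat level top at 52 mm and a lip 6 mm thick and 8 mm high round the edge of the top. Origin at the centre of its underside, on the desk. The bowl starts on the half towards its -y end; the well is centred at its y = +95 mm, x = 0, in a square grey inset 108 mm wide, flush with the top
- well_mouth (a point): centre of the mouth of the tapered round well, level with the tidy's top. The mouth is 95 mm across, so the bowl's foot goes in with 9 mm to spare all round. The bowl tips a little as it crosses the edge, and until its rear foot clears the edge it hangs canted: pushing on from behind, outside, sends it in; if it still jams a little askew, pressing down the high side of its rim frees it
- well_floor (a point): centre of the well's flat floor, 18 mm below the mouth and 34 mm above the desk; the floor is 81 mm across. The well tapers like the bowl, with 2.5 mm clearance all round at the floor and 4 mm at the mouth; a bowl that is home rests with its foot on this floor and its rim 20 mm above the tidy's top
- funnel: red funnel standing mouth down on the desk, 104 mm across and 125 mm high; origin at the centre of its underside. Loose, to be left alone
- tape: roll of brown tape lying flat on the desk, 100 mm across, 48 mm high; origin at the centre of its underside. Loose, to be left alone
- stapler: black and grey stapler, 130 mm long (its x), 36 mm wide, 49 mm high; origin at the centre of its underside. Loose, to be left alone
There are look-alikes about, which are no part of the job. Of the things like the part that bears bowl_centre, leave any that is white; of the rest the smaller one is meant.

How it is judged (in metres and radians):
At the end, for the whole second after the job is handed in: the blue bowl is at rest in the well, its foot within 3 mm of the well's floor and 5 mm of its centre, upright within 0.06 rad, and let go (z of bowl_foot in the frame of well_floor below 0.003 m and horizontal distance between bowl_foot and well_floor below 0.005 m and angle between bowl_foot's own z axis and vertical below 0.06 rad and linear speed of bowl below 0.01 m/s); the robot touches nothing.
It fails at once if the bowl is picked up: its foot rises more than 25 mm above the tidy's top (z of bowl_foot in the frame of tidy above 0.077 m).
It fails at once if the bowl is knocked over (tilts more than 0.9 rad) (angle between bowl_foot's own z axis and vertical above 0.9 rad).
It fails at once if the funnel, tape roll or stapler is moved by more than 30 mm (distance of any of funnel, tape, stapler from where it was at the start of the episode above 0.03 m).
It also fails if it takes over 42 s, if anything falls off the work surface, if the arm or the gripper's body presses on something with over 40 N, if the wrist force passes 120 N, or if a joint passes its speed limit or range.

## Working session

There is one attempt and no reset: what is moved stays moved. The work goes in short steps, Python scripts to look and compute and a shell command to move; the robot and the scene stay as the last step left them, time stands still between calls to the robot, and variables do not carry over. Pictures are saved under pics/ and viewed, and the job is handed in when it is done.

```bash
mkdir -p pics; cat > h.py <<'E'
import numpy as np, cv2, pickle
from plant import sensors, cams, workorder
def cap(n,f):
    c=cams.capture(n); cv2.imwrite('pics/'+f+'.png',c['image'][:,:,::-1]); pickle.dump(c,open('pics/'+f+'.pkl','wb')); return c
def load(f): return pickle.load(open('pics/'+f+'.pkl','rb'))
def K(c):
    f=c['image'].shape[0]/2/np.tan(np.radians(c['fov_y'])/2); return np.array([[f,0,c['cx']],[0,f,c['cy']],[0,0,1.]])
def R(c):
    r=np.array(c['rotation'],float)
    if r.shape==(3,3): return r
    from scipy.spatial.transform import Rotation as Q
    return Q.from_euler('xyz',r,degrees=True).as_matrix()
def pix(c,uv,z):
    p=cv2.undistortPoints(np.array(uv,float).reshape(-1,1,2),K(c),np.array(c['D'],float)).reshape(-1,2)
    d=np.c_[p,np.ones(len(p))]@R(c).T; o=np.array(c['xyz'])
    return o+d*((z-o[2])/d[:,2])[:,None]
def proj(c,P):
    r=R(c).T; t=-r@np.array(c['xyz'])
    return cv2.projectPoints(np.array(P,float).reshape(-1,1,3),cv2.Rodrigues(r)[0],t,K(c),np.array(c['D'],float))[0].reshape(-1,2)
E
python3 - <<'E'
from h import *
print(sensors.get_state())
for n in ['scene','top','wrist']:
    c=cap(n,n+'0'); print(n,c['fov_y'],c['xyz'],c['rotation'],c['D'])
E
```

```text
{'time_s': 0.0, 'joints': array([ 8.41735894e+01,  2.05920477e+01,  6.33941247e-01, -1.91925765e-02,
       -7.01384357e+01, -1.65079065e+01]), 'qd': array([ 0.04727285,  0.07703995,  0.06525841,  0.01451197,  0.04162091,
       -0.02299373]), 'joint_torque': array([ 4.19389371e-04, -5.82715809e+01,  2.93070495e+01,  6.99703753e+00,
        6.97188894e-03, -1.59509377e-04]), 'tcp_pos': array([0.25633914, 0.62388894, 0.22561999]), 'eef_rot': array([   5.92376176,   89.90178576, -106.41709119]), 'contact_force': array([ 0.42337129, -0.23845057,  0.25091485]), 'moment': array([-0.01608105,  0.0506229 , -0.02416769]), 'gripper_width': 0.08779961956569045}
scene 52.83488696088616 [ 1.5366888  -0.06743067  0.87457277] [-129.73420414    0.45931739   86.42155391] [-0.12380697  0.          0.          0.          0.        ]
top 43.96388891724434 [0.36011449 0.0160012  1.69496278] [-1.72137024e+02 -5.27393612e-02 -8.98030645e+01] [0.00012998 0.         0.         0.         0.        ]
wrist 66.72814348765452 [0.33293236 0.59335355 0.38319144] [ 1.62129220e+02 -5.76008735e-02 -1.12314143e+02] [0.00877021 0.         0.         0.         0.        ]
```

View pics/scene0.png

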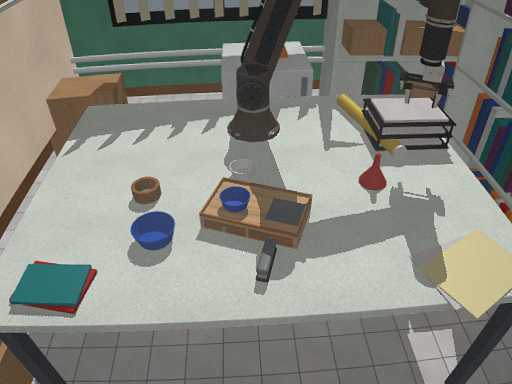

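View pics/top0.png

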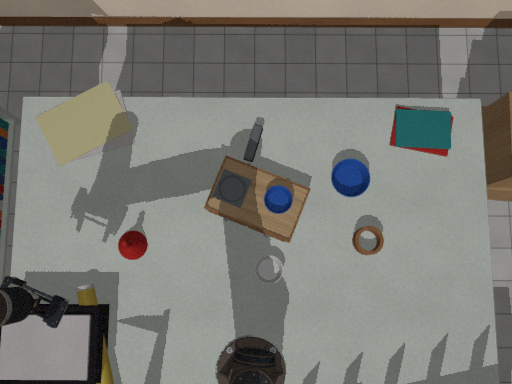

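View pics/wrist0.png

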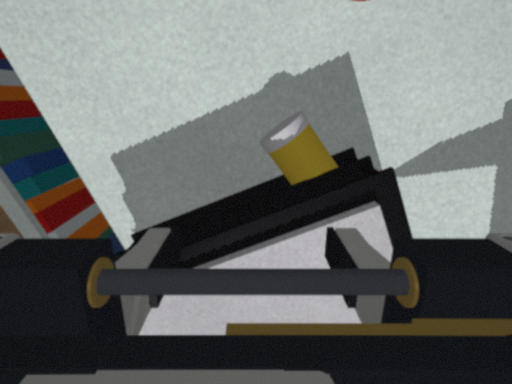

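Candidates in the top view are a blue bowl on the tidy (278,199), a larger blue bowl on the desk (350,178) and a white bowl (270,268). The one meant is the smaller blue bowl on the tidy. I'll confirm that in a crop and measure it.

```bash
python3 - <<'E'
from h import *
c=load('top0'); im=c['image'][:,:,::-1]
cr=cv2.resize(im[130:300,200:400],None,fx=4,fy=4,interpolation=cv2.INTER_CUBIC)[:600]
cv2.imwrite('pics/crop0.png',cr)
hsv=cv2.cvtColor(im.copy(),cv2.COLOR_BGR2HSV)
m=cv2.inRange(hsv,(110,120,50),(130,255,255))
n,l,s,ce=cv2.connectedComponentsWithStats(m)
for i in range(1,n):
    if s[i,4]>60:
        h,_=cv2.findContours((l==i).astype(np.uint8),0,1); e=cv2.fitEllipse(max(h,key=len))
        print(s[i],e, pix(c,[e[0]],0.09))
E
```

```text
[332 159  38  38 945] ((350.2647399902344, 177.56375122070312), (36.302459716796875, 37.624935150146484), 127.76106262207031) [[ 0.65852329 -0.33960375  0.09      ]]
[264 186  28  28 464] ((277.91015625, 198.9395294189453), (26.413734436035156, 27.02356719970703), 140.10743713378906) [[ 0.58364132 -0.09110001  0.09      ]]
```

View pics/crop0.png

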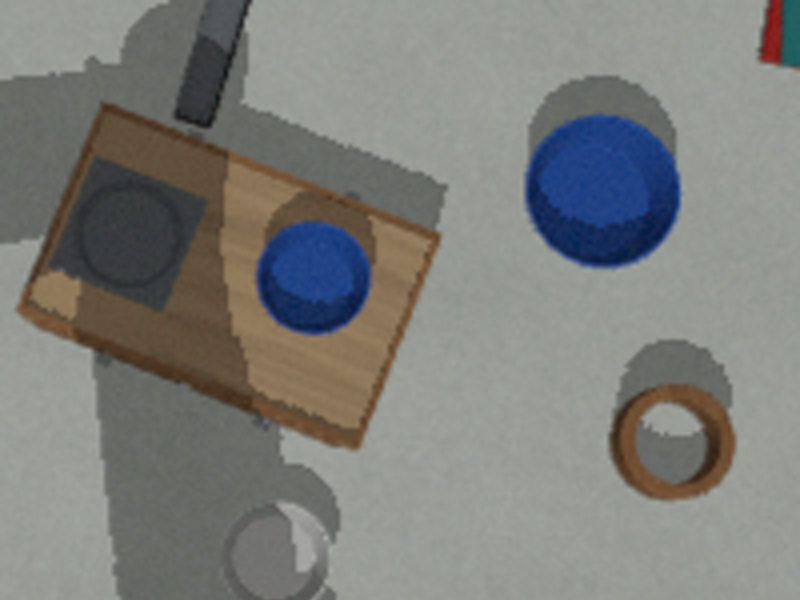

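The crop confirms it: the smaller blue bowl (crop 314,277) is on the tidy, the well ring is at crop (131,233), and the tidy's corners are at (103,104), (440,234), (358,447) and (18,310). Next I'll fit the tidy pose and measure the stapler and tray.

```bash
python3 - <<'E'
from h import *
from scipy.optimize import least_squares
c=load('top0')
f=lambda a:(np.array(a,float)+.5)/4-.5+np.array([200,130])
cor=f([(103,104),(440,234),(358,447),(18,310)])
W=pix(c,cor,.06); print(W.round(3)); print(np.linalg.norm(W-np.roll(W,1,0),axis=1))
# model corners: order fit
def mod(p):
    x,y,t=p; L=np.array([[.1,.16],[.1,-.16],[-.1,-.16],[-.1,.16]])
    r=np.array([[np.cos(t),-np.sin(t)],[np.sin(t),np.cos(t)]]); return L@r.T+[x,y]
s=least_squares(lambda p:(mod(p)-W[:,:2]).ravel(),[.58,-.03,0]); print(s.x,np.degrees(s.x[2]),s.fun*1000)
x,y,t=s.x; print('well model',x-.095*np.sin(t),y+.095*np.cos(t))
print('well pix',pix(c,f([(131,233),(119,0)]),.052))
print('insetcorners',pix(c,f([(93,157),(207,201),(165,310),(50,265)]),.052).round(3), pix(c,f([(93,157),(207,201),(165,310),(50,265)]),.052).mean(0))
b=pix(c,[[277.91,198.94]],.09)[0]; print('bowl',b)
print('stapler ends',pix(c,[[258,125],[249,160]],.045),'funnel',pix(c,[[132,245]],.06),'tape',pix(c,f([(673,442)]),.045))
# scene check
c2=load('scene0'); print(proj(c2,[[*b[:2],.09],[x-.095*np.sin(t),y+.095*np.cos(t),.052]]))
im=c2['image'][:,:,::-1]; cv2.imwrite('pics/sc0.png',cv2.resize(im[140:290,180:330],None,fx=4,fy=4,interpolation=cv2.INTER_CUBIC))
E
```

```text
[[ 0.741  0.091  0.06 ]
 [ 0.626 -0.204  0.06 ]
 [ 0.441 -0.131  0.06 ]
 [ 0.558  0.163  0.06 ]]
[0.19617642 0.31595638 0.19903519 0.31580992]
[ 0.59161271 -0.02032152 -0.37561553] -21.521184440529932 [ 2.47985708  1.15065842 -0.28420148 -2.1092435  -1.1770512  -1.74338756
 -1.0186044   2.70197263]
well model 0.6264630029828028 0.06805527304714581
well pix [[0.62744854 0.06546202 0.052     ]
 [0.83737928 0.07772388 0.052     ]]
insetcorners [[ 0.695  0.099  0.052]
 [ 0.656 -0.001  0.052]
 [ 0.56   0.035  0.052]
 [ 0.599  0.136  0.052]] [0.62744173 0.06743594 0.052     ]
bowl [ 0.5836397  -0.09109947  0.09      ]
stapler ends [[ 0.85684787 -0.02431873  0.045     ]
 [ 0.72880955  0.00753917  0.045     ]] funnel [[0.42681508 0.40737777 0.06      ]] tape [[ 0.44707512 -0.40474567  0.045     ]]
[[234.48560471 195.37667768]
 [285.24337055 210.8156685 ]]
```

View pics/sc0.png

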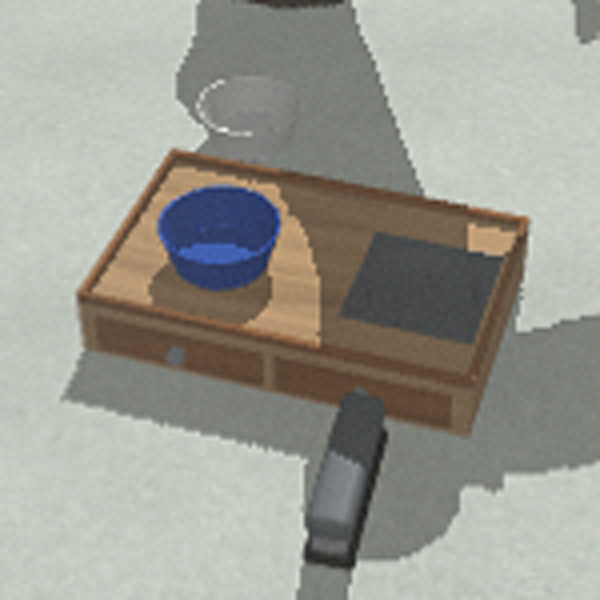

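The measurements agree across views: the tidy is about 199 x 316 mm, the two well estimates are within 3 mm of each other, and the reprojection fits the scene camera. I'll push the rim from behind with the fingers part open (6 cm).

```bash
cat >> h.py <<'E'
from scipy.spatial.transform import Rotation as Q
def tool():
    s=sensors.get_state(); return np.array(s['tcp_pos']),Q.from_euler('xyz',s['eef_rot'],degrees=True).as_matrix(),s
def togo(target,u=None):
    p,T,s=tool(); print('t',round(s['time_s'],2),'p',p.round(4),'F',np.round(s['contact_force'],1),'w',round(s['gripper_width'],4))
    print('shift cm (tool)',((np.array(target)-p)@T*100).round(2))
    print('x',T[:,0].round(3),'y',T[:,1].round(3),'z',T[:,2].round(3))
    if u is not None:
        v=T.T@np.array([u[0],u[1],0]); # want u along +-y
        a=np.degrees(np.arctan2(v[2],v[1])); print('turn for y along u',a,'or along -u',(a+360)%360-180); print('u in tool',v.round(3))
E
python3 - <<'E'
from h import *
b=np.array([.5837,-.0911]);w=np.array([.627,.0673]); u=(w-b)/np.linalg.norm(w-b); print(u,np.linalg.norm(w-b))
t=b-.066*u
togo([*t,.20],u); print(t, b-.049*u, w-.049*u)
E
```

```text
[0.26368417 0.96460907] 0.16421160129540177
t 0.15 p [0.2564 0.624  0.2258] F [0.8 0.3 0.9] w 0.0876
shift cm (tool) [ 2.67 58.26 60.25]
x [-0.    -0.001 -1.   ] y [ 0.925 -0.38   0.   ] z [-0.38  -0.925  0.001]
turn for y along u -97.04743035879979 or along -u 82.95256964120023
u in tool [-0.001 -0.123 -0.992]
[ 0.56629684 -0.1547642 ] [ 0.57077948 -0.13836584] [0.61407948 0.02003416]
```

```bash
python3 -m handwheel '[0,2,2,4, 0,6,6,12, 0,10,10,20, 0,14,14.5,29, 0,18,19,38, 0,22.5,23.5,47, 0,27,28,56, 0,31.5,32.5,65, 0,36,37,74, 0,40,41,83]' 6; python3 - <<'E'
from h import *
u=np.array([.2637,.9646])
togo([.5663,-.1548,.15],u)
E
```

```text
time_s: 1.4
tcp_pos: [0.4711, 0.0912, 0.2268]
eef_rot: [-128.4, 90.0, 36.0]
contact_force: [1.5, 0.3, 0.8]
gripper_width: 0.06
t 1.4 p [0.4711 0.0912 0.2268] F [1.5 0.3 0.8] w 0.06
shift cm (tool) [  7.68  21.13 -15.79]
x [ 0.001  0.    -1.   ] y [-0.269 -0.963 -0.001] z [-0.963  0.269 -0.   ]
turn for y along u 179.67978950306227 or along -u -0.3202104969377615
u in tool [ 0.001 -1.     0.006]
```

```bash
python3 -m handwheel '[0,2,-1.5,0, 0,6,-4.5,0, 0,10,-7.5,0, 0,14,-10.5,0, 0,18,-13.5,0, 0,20.5,-15.5,0, 1,21.1,-15.8,0, 3,21.1,-15.8,0, 5,21.1,-15.8,0, 7.6,21.1,-15.8,0]'; python3 - <<'E'
from h import *
u=np.array([.2637,.9646])
togo([.5663,-.1548,.065],u)
cap('top','top1');cap('wrist','wrist1'); cap('scene','scene1')
im=load('scene1')['image'][:,:,::-1]; cv2.imwrite('pics/sc1.png',cv2.resize(im[110:260,170:330],None,fx=4,fy=4,interpolation=cv2.INTER_CUBIC))
E
```

```text
time_s: 2.65
tcp_pos: [0.567, -0.1516, 0.1499]
eef_rot: [-136.7, 90.0, 28.0]
contact_force: [-0.2, -0.6, -0.1]
gripper_width: 0.0599
t 2.65 p [ 0.567  -0.1516  0.1499] F [-0.2 -0.6 -0.1] w 0.0599
shift cm (tool) [ 8.49  0.33 -0.01]
x [ 0.  0. -1.] y [-0.264 -0.965 -0.   ] z [-0.965  0.264 -0.   ]
turn for y along u 179.97841721637172 or along -u -0.02158278362821875
u in tool [ 0. -1.  0.]
```

View pics/sc1.png

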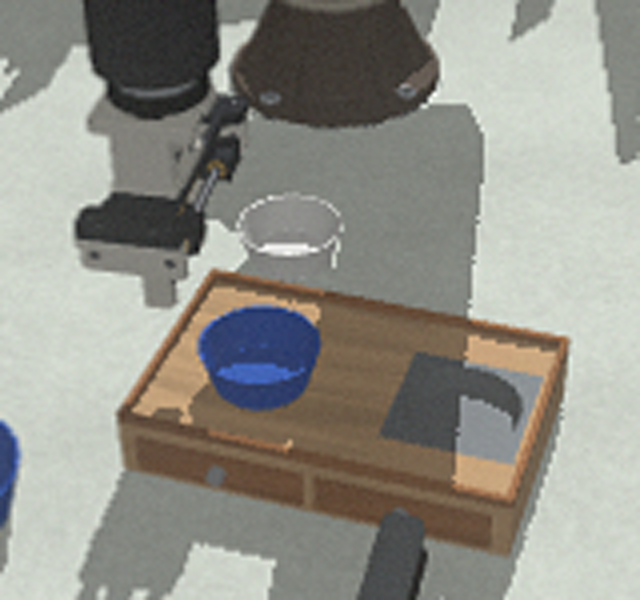

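View pics/wrist1.png

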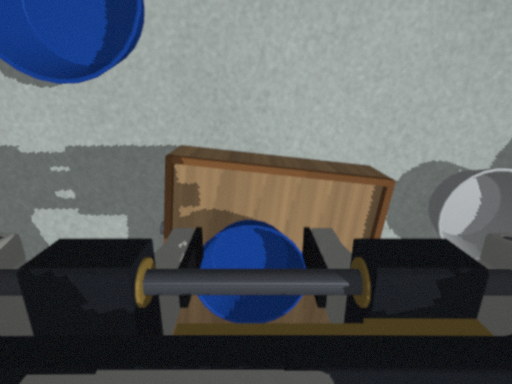

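The fingers are behind the bowl with the bowl centred between them (about px 250 against 254 in the wrist view). I'll descend next.

```bash
python3 -m handwheel '[1,0.3,0,0, 2,0.3,0,0, 3,0.3,0,0, 4,0.3,0,0, 5,0.3,0,0, 6,0.3,0,0, 7,0.3,0,0, 7.8,0.3,0,0, 8.4,0.3,0,0, 8.4,0.3,0,0]'; python3 - <<'E'
from h import *
u=np.array([.2637,.9646])
togo([.614,.020,.065],u)
cap('top','top2'); cap('scene','scene2')
im=load('scene2')['image'][:,:,::-1]; a=cv2.resize(im[140:260,180:310],None,fx=3,fy=3)
im=load('top2')['image'][:,:,::-1]; b=cv2.resize(im[140:260,200:330],None,fx=3,fy=3); cv2.imwrite('pics/m2.png',np.hstack([a,b]))
E
```

```text
time_s: 4.05
tcp_pos: [0.5662, -0.1551, 0.0661]
eef_rot: [19.4, 90.0, -175.9]
contact_force: [0.7, -1.4, 0.6]
gripper_width: 0.0602
t 4.05 p [ 0.5662 -0.1551  0.0661] F [ 0.7 -1.4  0.6] w 0.0602
shift cm (tool) [  0.1  -18.15   0.02]
x [-0.001 -0.    -1.   ] y [-0.264 -0.964  0.   ] z [-0.964  0.264  0.001]
turn for y along u 179.95669494027618 or along -u -0.043305059723820705
u in tool [-0.    -1.     0.001]
```

View pics/m2.png

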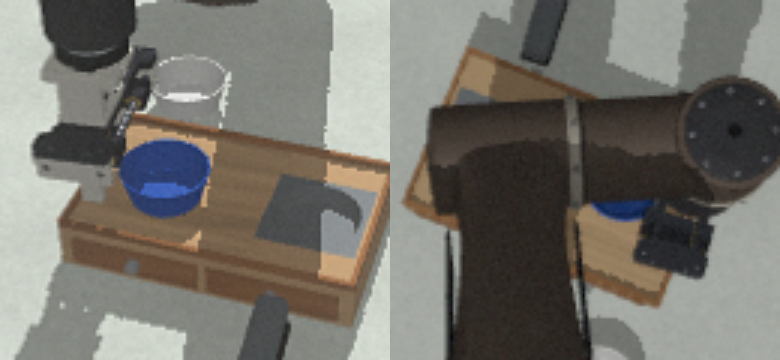

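The fingers are down behind the bowl inside the lip, and the bowl is undisturbed. I'll push part of the way and check.

```bash
python3 -m handwheel '[0,-1,0,0, 0,-1.6,0,0, 0,-2.2,0,0, 0,-3,0,0, 0,-4,0,0, 0,-5,0,0, 0,-6,0,0, 0,-7,0,0, 0,-8,0,0, 0,-9,0,0]'; python3 - <<'E'
from h import *
u=np.array([.2637,.9646])
togo([.614,.020,.065],u)
cap('wrist','wrist3'); c=cap('scene','scene3')
p=tool()[0][:2]; print(proj(c,[[*(p+.049*u),.09]]))
im=c['image'][:,:,::-1]; a=cv2.resize(im[140:260,180:310],None,fx=4,fy=4); cv2.imwrite('pics/m3.png',a)
E
```

```text
time_s: 5.4
tcp_pos: [0.5905, -0.0676, 0.0666]
eef_rot: [74.8, 90.0, -120.5]
contact_force: [-0.1, -1.3, 0.6]
gripper_width: 0.0599
t 5.4 p [ 0.5905 -0.0676  0.0666] F [-0.1 -1.3  0.6] w 0.0599
shift cm (tool) [ 0.16 -9.07  0.05]
x [-0. -0. -1.] y [-0.264 -0.964  0.   ] z [-0.964  0.264  0.   ]
turn for y along u 179.95870780247935 or along -u -0.04129219752064728
u in tool [-0.    -1.     0.001]
[[257.12166189 198.36337175]]
```

View pics/m3.png

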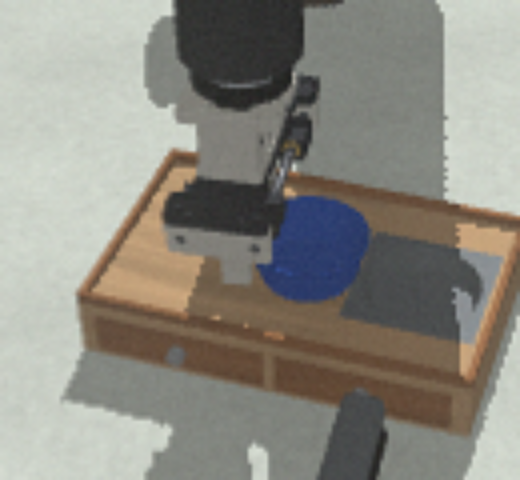

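View pics/wrist3.png

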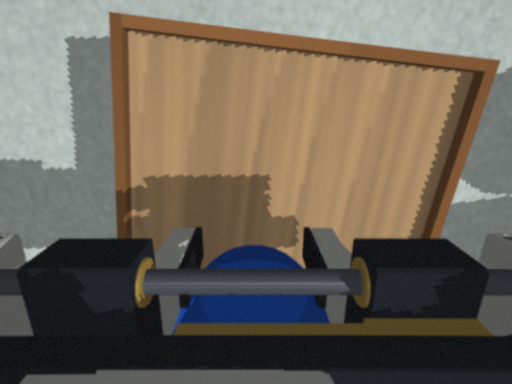

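In the scene view the bowl is shadowed at about crop (313,248), and its tilt is unclear. I'll enlarge it with more contrast.

```bash
python3 - <<'E'
from h import *
c=load('scene3'); im=c['image'][180:225,230:290,::-1].astype(float)
b=cv2.resize(np.clip(im*1.8,0,255).astype(np.uint8),None,fx=12,fy=12,interpolation=cv2.INTER_CUBIC)
# overlay upright model at expected centre
p=np.array([.5905,-.0676])+.049*np.array([.2637,.9646]); th=np.linspace(0,2*np.pi,80)
for r,z,col in [(.0495,.09,(0,255,255)),(.038,.052,(0,255,0))]:
    q=proj(c,np.c_[p[0]+r*np.cos(th),p[1]+r*np.sin(th),0*th+z]); q=((q-[230,180]+.5)*12).astype(int)
    cv2.polylines(b,[q.reshape(-1,1,2)],True,col,1)
cv2.imwrite('pics/m3b.png',b)
E
```

```text
(no output)
```

View pics/m3b.png

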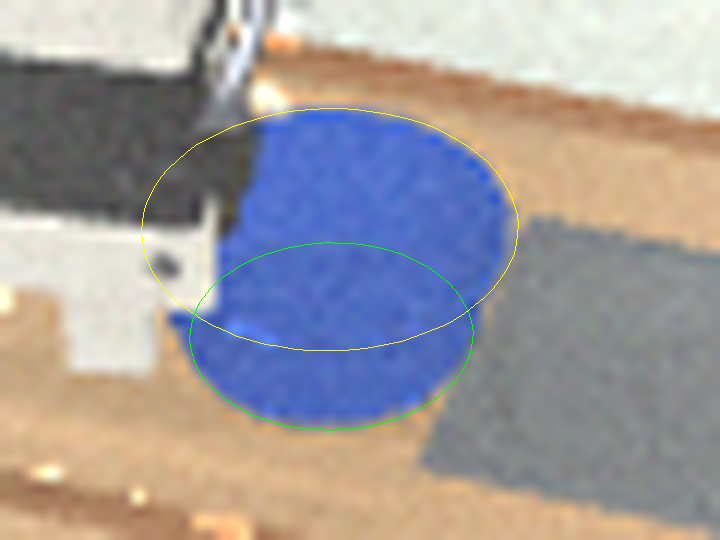

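The upright model overlay fits (yellow is the rim, green is the foot), so the bowl is upright and cradled. I'll keep pushing.

```bash
python3 -m handwheel '[0.1,-0.7,0,0, 0.2,-1.5,0,0, 0.3,-2.3,0,0, 0.3,-3.1,0,0, 0.3,-3.9,0,0, 0.3,-4.7,0,0, 0.3,-5.5,0,0, 0.3,-6.2,0,0, 0.3,-6.8,0,0, 0.3,-7.3,0,0]'; cat > look.py <<'E'
from h import *
import sys
n=sys.argv[1]; u=np.array([.2637,.9646]); togo([.614,.020,.065],u)
c=cap('scene','s'+n); w=np.array([.627,.0673]); o=[255,180]
im=c['image'][o[1]:o[1]+45,o[0]:o[0]+60,::-1].astype(float)
b=cv2.resize(np.clip(im*1.8,0,255).astype(np.uint8),None,fx=12,fy=12,interpolation=cv2.INTER_CUBIC); a=b.copy()
th=np.linspace(0,2*np.pi,80)
for r,z,col in [(.0495,.072,(0,255,255)),(.0475,.052,(0,255,0))]:
    q=proj(c,np.c_[w[0]+r*np.cos(th),w[1]+r*np.sin(th),0*th+z]); q=((q-o+.5)*12).astype(int)
    cv2.polylines(b,[q.reshape(-1,1,2)],True,col,1)
cv2.imwrite('pics/l'+n+'.png',b)
E
python3 look.py 4
```

```text
time_s: 6.75
tcp_pos: [0.6097, 0.0026, 0.0635]
eef_rot: [-91.5, 90.0, 73.1]
contact_force: [-0.3, 0.4, -1.1]
gripper_width: 0.0598
t 6.75 p [0.6097 0.0026 0.0635] F [-0.3  0.4 -1.1] w 0.0598
shift cm (tool) [-0.15 -1.79  0.05]
x [ 0.  0. -1.] y [-0.264 -0.964 -0.   ] z [-0.964  0.264 -0.   ]
turn for y along u 179.95481238242823 or along -u -0.04518761757174161
u in tool [ 0.    -1.     0.001]
```

View pics/l4.png

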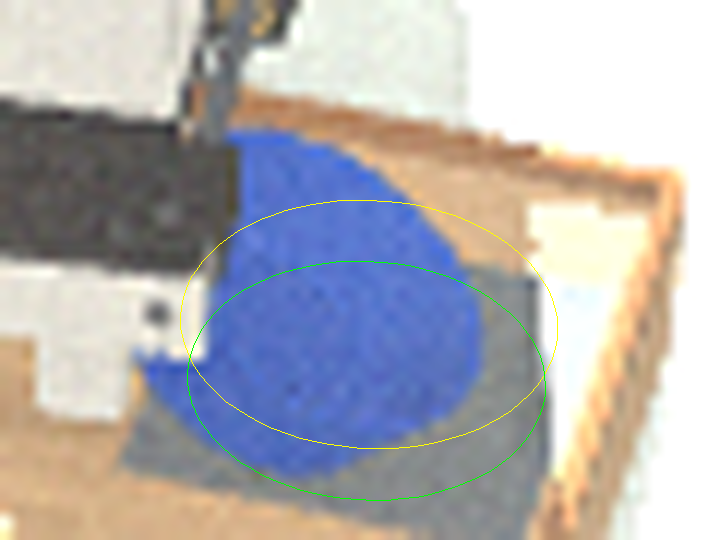

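The bowl is canted into the well with its front down, as expected. I'll push on slowly.

```bash
python3 -m handwheel '[0,-0.2,0,0, 0,-0.4,0,0, 0,-0.6,0,0, 0,-0.8,0,0, 0,-1,0,0, 0,-1.2,0,0, 0,-1.4,0,0, 0,-1.5,0,0, 0,-1.6,0,0, 0,-1.6,0,0]'; python3 look.py 5
```

```text
time_s: 8.05
tcp_pos: [0.6138, 0.0176, 0.0636]
eef_rot: [-162.8, 90.0, 1.8]
contact_force: [-0.5, -0.8, -1.4]
gripper_width: 0.0602
t 8.05 p [0.6138 0.0176 0.0636] F [-0.5 -0.8 -1.4] w 0.0602
shift cm (tool) [-0.14 -0.24  0.05]
x [ 0.  0. -1.] y [-0.264 -0.964 -0.   ] z [-0.964  0.264 -0.   ]
turn for y along u 179.95928129141112 or along -u -0.0407187085888836
u in tool [ 0.    -1.     0.001]
```

View pics/l5.png

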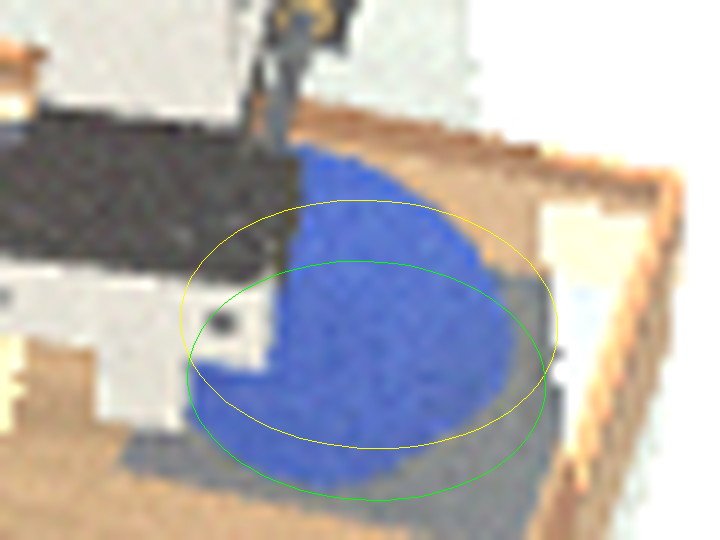

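```bash
python3 -m handwheel '[0,-0.1,0,0, 0,-0.2,0,0, 0,-0.3,0,0, 0,-0.4,0,0, 0,-0.5,0,0, 0,-0.6,0,0, 0,-0.7,0,0, 0,-0.7,0,0, 0,-0.7,0,0, 0,-0.7,0,0]'; python3 look.py 6
```

```text
time_s: 9.35
tcp_pos: [0.6157, 0.0243, 0.0636]
eef_rot: [39.3, 90.0, -156.0]
contact_force: [0.2, -1.3, -0.6]
gripper_width: 0.0597
t 9.35 p [0.6157 0.0243 0.0636] F [ 0.2 -1.3 -0.6] w 0.0597
shift cm (tool) [-0.14  0.46  0.05]
x [-0. -0. -1.] y [-0.265 -0.964  0.   ] z [-0.964  0.265  0.   ]
turn for y along u 179.95148108618102 or along -u -0.04851891381895257
u in tool [-0.    -1.     0.001]
```

View pics/l6.png

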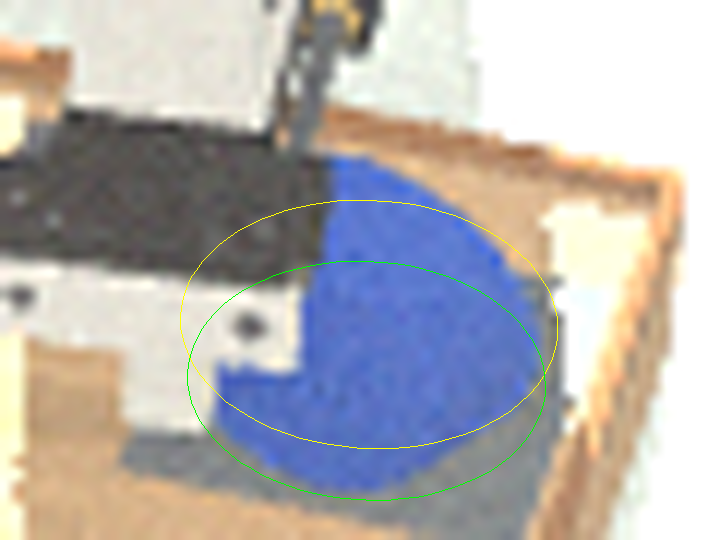

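```bash
python3 -m handwheel '[0,-0.1,0,0, 0,-0.2,0,0, 0,-0.3,0,0, 0,-0.4,0,0, 0,-0.5,0,0, 0,-0.6,0,0, 0,-0.6,0,0, 0,-0.6,0,0, 0,-0.6,0,0, 0,-0.6,0,0]'; python3 look.py 7
```

```text
time_s: 10.65
tcp_pos: [0.6173, 0.0301, 0.0636]
eef_rot: [-152.6, 90.0, 12.1]
contact_force: [-1.0, -0.6, -0.8]
gripper_width: 0.0598
t 10.65 p [0.6173 0.0301 0.0636] F [-1.  -0.6 -0.8] w 0.0598
shift cm (tool) [-0.14  1.06  0.05]
x [ 0.  0. -1.] y [-0.264 -0.964 -0.   ] z [-0.964  0.264 -0.   ]
turn for y along u 179.9549970936616 or along -u -0.04500290633836812
u in tool [ 0.    -1.     0.001]
```

View pics/l7.png

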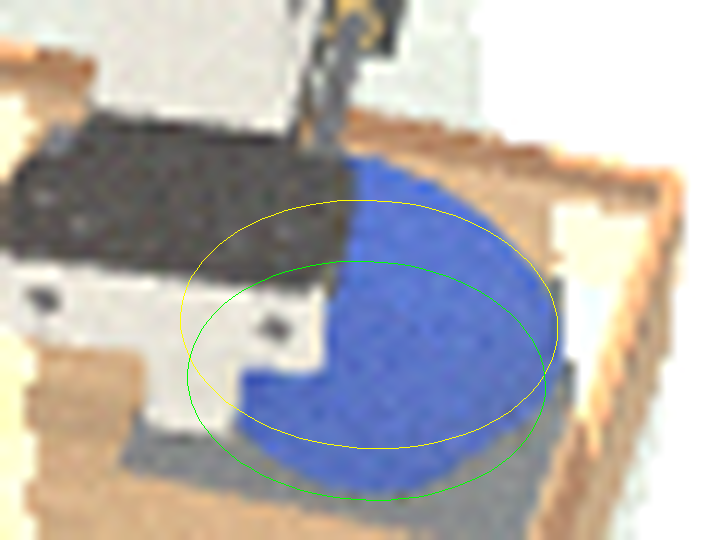

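The fingers are under the overhang of the high rear rim, and the rear foot must now be inside the mouth. I'll back off and see whether the bowl drops.

```bash
python3 -m handwheel '[0,0.4,0,0, 0,0.8,0,0, 0,1.2,0,0, 0,1.6,0,0, 0,2,0,0, 0,2.6,0,0, 0,3.2,0,0, 0,4,0,0, 0,4.8,0,0, 0,4.8,0,0]'; python3 look.py 8
```

```text
time_s: 11.95
tcp_pos: [0.6044, -0.0169, 0.0636]
eef_rot: [2.1, 90.0, 166.7]
contact_force: [0.1, -0.2, -0.1]
gripper_width: 0.0601
t 11.95 p [ 0.6044 -0.0169  0.0636] F [ 0.1 -0.2 -0.1] w 0.0601
shift cm (tool) [-0.14 -3.81  0.05]
x [-0.  0. -1.] y [-0.265 -0.964  0.   ] z [-0.964  0.265  0.   ]
turn for y along u 179.90781456677482 or along -u -0.09218543322515416
u in tool [-0.    -1.     0.002]
```

View pics/l8.png

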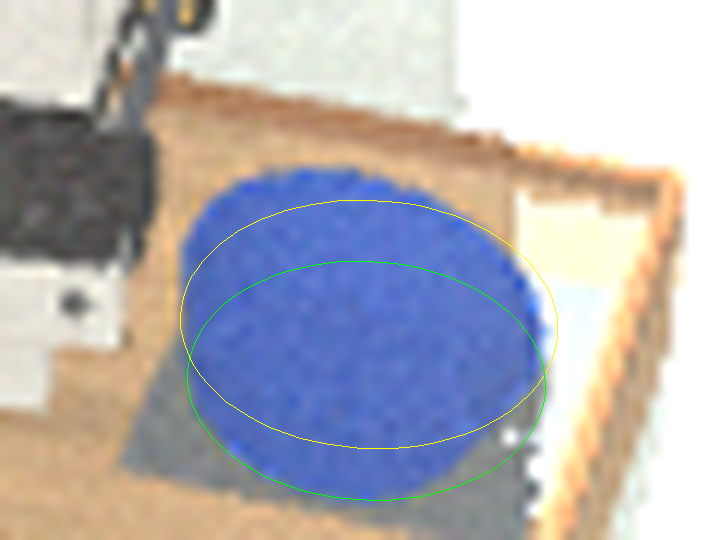

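The bowl is in the well but canted, with the rear high. I'll fit its pose to the silhouette to find the high side.

```bash
cat > fit.py <<'E'
from h import *
import sys
from scipy.optimize import differential_evolution
def mask(c):
    hsv=cv2.cvtColor(c['image'],cv2.COLOR_RGB2HSV); m=cv2.inRange(hsv,(108,110,30),(130,255,255))
    q=proj(c,[[.627,.0673,.06]])[0]; n,l,s,ce=cv2.connectedComponentsWithStats(m)
    i=1+np.argmin(np.linalg.norm(ce[1:]-q,axis=1)+1e3*(s[1:,4]<100)); print(s[i],ce[i]); return (l==i).astype(np.uint8)
th=np.linspace(0,2*np.pi,40)
def model(p):
    Rm=Q.from_rotvec([p[3],p[4],0]).as_matrix()
    L=np.r_[np.c_[.0495*np.cos(th),.0495*np.sin(th),0*th+.038],np.c_[.038*np.cos(th),.038*np.sin(th),0*th]]
    return L@Rm.T+p[:3]
def soft(c,p,x0,y0,w,h,S=4):
    q=(proj(c,model(p))-[x0,y0]+.5)*S
    hull=cv2.convexHull(q.astype(np.float32)).round().astype(np.int32)
    a=np.zeros((h*S,w*S),np.uint8); cv2.fillPoly(a,[hull],1); return a
def fit(cs,fix=None):
    ms=[]
    for c in cs:
        m=mask(c); x,y,w,h=cv2.boundingRect(m); x0,y0,w,h=x-6,y-6,w+12,h+12
        ms.append((c,cv2.resize(m[y0:y0+h,x0:x0+w],None,fx=4,fy=4,interpolation=cv2.INTER_NEAREST),x0,y0,w,h))
    # visible region only: portion of foot inside well hidden -> ignore hidden part: clip model to z>.052
    def cost(p):
        t=0
        for c,m,x0,y0,w,h in ms:
            P=model(p); top,bot=P[:40],P[40:]
            k=np.clip((top[:,2]-.052)/np.maximum(top[:,2]-bot[:,2],1e-6),0,1)[:,None]
            P=np.r_[top,top+(bot-top)*k]
            q=(proj(c,P)-[x0,y0]+.5)*4
            a=np.zeros_like(m); cv2.fillPoly(a,[cv2.convexHull(q.astype(np.float32)).round().astype(np.int32)],1)
            t+=(a!=m).sum()/m.sum()
        return t
    r=differential_evolution(cost,[(.605,.65),(.045,.09),(.03,.055),(-.5,.5),(-.5,.5)],seed=1,maxiter=120,popsize=14,polish=False)
    p=r.x; Rm=Q.from_rotvec([p[3],p[4],0]).as_matrix(); P=model(p)[:39]; i=P[:,2].argmax()
    print('cost',r.fun,'foot',p[:3].round(4),'tilt',np.hypot(p[3],p[4]).round(3),'high',P[i].round(4),'low',P[P[:,2].argmin()].round(4)); return p
if __name__=='__main__': fit([load(a) for a in sys.argv[1:]])
E
python3 fit.py s8
```

```text
[271 194  29  28 632] [283.95253165 207.2278481 ]
cost 0.04697389240506329 foot [0.6329 0.0554 0.0501] tilt 0.308 high [0.638  0.0201 0.1013] low [0.6303 0.114  0.0713]
```

```bash
python3 - <<'E'
from h import *
c=cap('top','top8'); d=cap('wrist','wrist8')
a=cv2.resize(c['image'][140:260,180:320,::-1],None,fx=3,fy=3); b=cv2.resize(d['image'][:,:,::-1],(480,360))
cv2.imwrite('pics/m8.png',cv2.resize(np.hstack([a,b]),(800,320)))
E
```

```text
(no output)
```

View pics/m8.png

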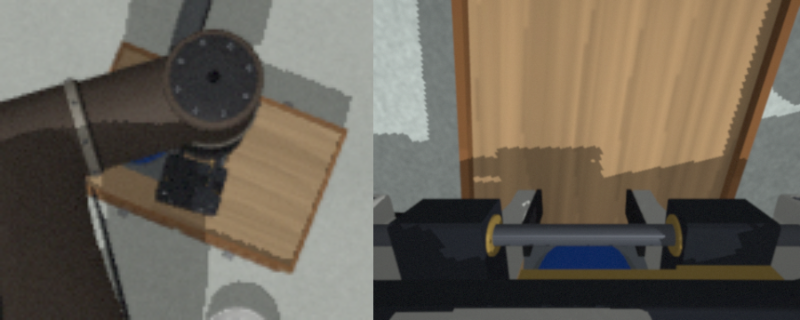

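The top view is occluded by the arm, and both the fit and the view put the high side at the rear. I'll raise, close the fingers, move over the rear rim and press down gently.

```bash
python3 -m handwheel '[-1.5,0,0,0, -3.5,0,0,0, -5.5,0,0,0, -5.5,-1,0,0, -5.5,-2.5,-0.2,0, -5.5,-4,-0.3,0, -5.5,-4.4,-0.3,0, -5,-4.4,-0.3,0, -4.6,-4.4,-0.3,0, -4.2,-4.4,-0.3,0]' 0 10; python3 look.py 9; python3 fit.py s9
```

```text
time_s: 13.35
tcp_pos: [0.6188, 0.025, 0.105]
eef_rot: [35.7, 90.0, -159.7]
contact_force: [-0.2, 0.3, -0.6]
gripper_width: 0.0009
t 13.35 p [0.6188 0.025  0.105 ] F [-0.2  0.3 -0.6] w 0.0009
shift cm (tool) [4.   0.61 0.33]
x [-0.001 -0.    -1.   ] y [-0.265 -0.964  0.   ] z [-0.964  0.265  0.   ]
turn for y along u 179.932392641008 or along -u -0.06760735899206338
u in tool [-0.    -1.     0.001]
[271 194  29  28 576] [284.63541667 208.03298611]
cost 0.13932291666666666 foot [0.6295 0.062  0.0393] tilt 0.072 high [0.6351 0.0157 0.0808] low [0.6193 0.1131 0.0737]
```

View pics/l9.png

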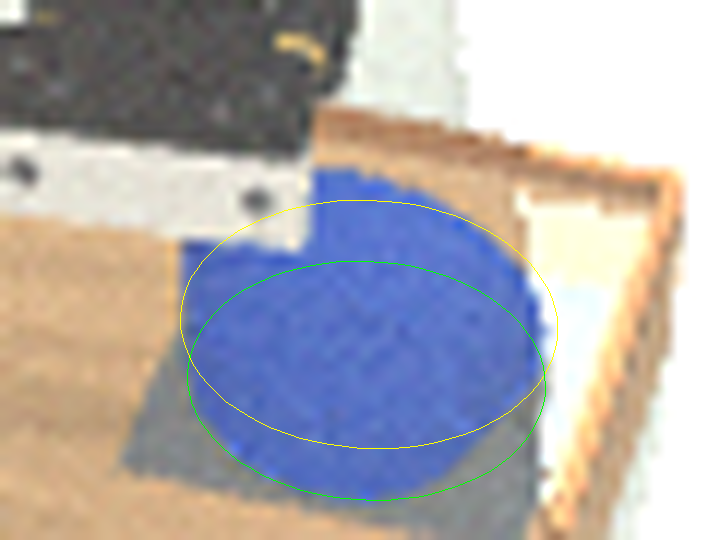

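```bash
python3 -m handwheel '[0.3,0,0,0, 0.6,0,0,0, 0.9,0,0,0, 1.2,0,0,0, 1.5,0,0,0, 1.8,0,0,0, 2.1,0,0,0, 2.3,0,0,0, 2.5,0,0,0, 2.5,0,0,0]'; python3 look.py 10
```

```text
time_s: 14.65
tcp_pos: [0.619, 0.0254, 0.0804]
eef_rot: [33.2, 90.0, -162.2]
contact_force: [-0.3, 0.1, -0.1]
gripper_width: 0.0001
t 14.65 p [0.619  0.0254 0.0804] F [-0.3  0.1 -0.1] w 0.0001
shift cm (tool) [1.54 0.65 0.34]
x [-0. -0. -1.] y [-0.264 -0.964  0.   ] z [-0.964  0.264  0.   ]
turn for y along u 179.9558850917663 or along -u -0.04411490823372333
u in tool [-0.    -1.     0.001]
```

View pics/l10.png

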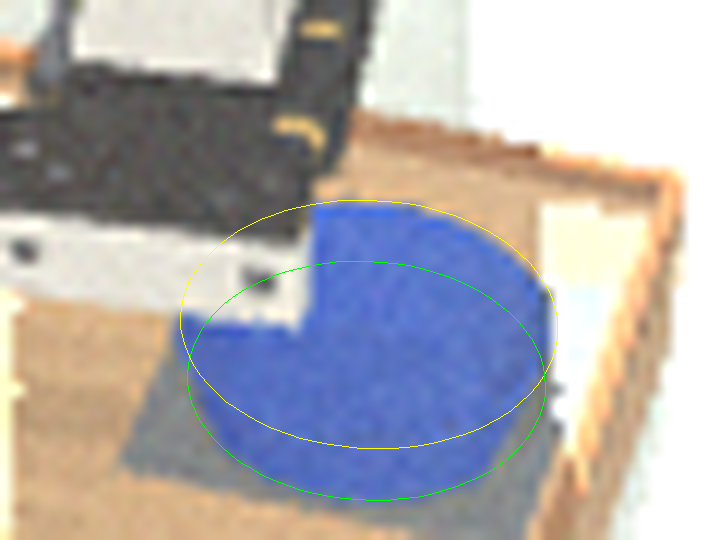

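The bowl has swung down and its outline matches the home rim. I'll press slightly further, then retreat upwards.

```bash
python3 -m handwheel '[0.2,0,0,0, 0.4,0,0,0, 0.6,0,0,0, 0.7,0,0,0, 0.7,0,0,0, 0,0,0,0, -1.5,0,0,0, -4,1,0,0, -8,5,0,0, -11,9,0,0]'; python3 look.py 11; python3 fit.py s11
```

```text
time_s: 15.95
tcp_pos: [0.5957, -0.062, 0.1937]
eef_rot: [-164.3, 89.8, 0.5]
contact_force: [0.4, -1.6, -0.5]
gripper_width: 0.0005
t 15.95 p [ 0.5957 -0.062   0.1937] F [ 0.4 -1.6 -0.5] w 0.0005
shift cm (tool) [12.87 -8.39  0.42]
x [ 0.003  0.    -1.   ] y [-0.263 -0.965 -0.001] z [-0.965  0.263 -0.003]
turn for y along u -179.96841017966497 or along -u 0.03158982033502866
u in tool [ 0.001 -1.    -0.001]
[270 197  31  25 597] [284.7520938  208.50083752]
cost 0.04438860971524288 foot [0.632  0.0654 0.038 ] tilt 0.05 high [0.6771 0.0806 0.0784] low [0.5822 0.0531 0.0735]
```

View pics/l11.png

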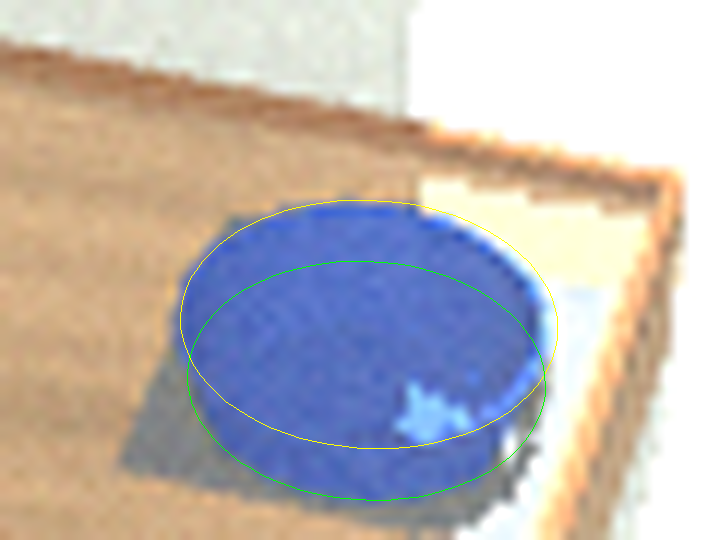

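It looks close to home. I'll swing the arm out of the top camera's view and check properly.

```bash
python3 -m handwheel '[-1,2,0.5,0, -2,5,1,0, -3,9,2,0, -4,13,3,0, -4,17,4,0, -4,21,5,0, -4,25,6,0, -4,28,7,0, -4,29,7,0, -4,29,7,0]'; python3 look.py 12; python3 - <<'E'
from h import *
c=cap('top','top12'); d=cap('wrist','w12'); o=[205,160]
w=np.array([.627,.0673]); im=c['image'][160:220,205:265,::-1]
b=cv2.resize(im,None,fx=9,fy=9,interpolation=cv2.INTER_CUBIC); th=np.linspace(0,2*np.pi,90)
b=np.clip(b*1.6,0,255).astype(np.uint8)
q=proj(c,np.c_[w[0]+.0495*np.cos(th),w[1]+.0495*np.sin(th),0*th+.072]); cv2.polylines(b,[((q-o+.5)*9).astype(int).reshape(-1,1,2)],True,(0,255,255),1)
cv2.imwrite('pics/t12.png',b)
cv2.imwrite('pics/t12f.png',c['image'][:,:,::-1])
E
python3 fit.py s12; python3 fit.py s12 top12
```

```text
time_s: 17.25
tcp_pos: [0.4509, -0.3227, 0.2306]
eef_rot: [-24.6, 90.0, 140.0]
contact_force: [-0.1, -0.0, 0.3]
gripper_width: 0.0001
t 17.25 p [ 0.4509 -0.3227  0.2306] F [-0.1 -0.   0.3] w 0.0001
shift cm (tool) [ 16.56 -37.37  -6.64]
x [-0.  0. -1.] y [-0.265 -0.964 -0.   ] z [-0.964  0.265  0.   ]
turn for y along u 179.90544733465816 or along -u -0.09455266534178008
u in tool [ 0.    -1.     0.002]
[270 197  31  25 596] [284.70973154 208.47147651]
cost 0.044358221476510064 foot [0.6315 0.0648 0.0376] tilt 0.046 high [0.6786 0.0571 0.0779] low [0.5818 0.0769 0.0733]
[270 197  31  25 596] [284.70973154 208.47147651]
[218 173  29  29 632] [232.15031646 187.19303797]
cost 0.09171175452382975 foot [0.6268 0.0666 0.0325] tilt 0.023 high [0.5961 0.1042 0.0717] low [0.6617 0.0302 0.0694]
```

View pics/t12.png

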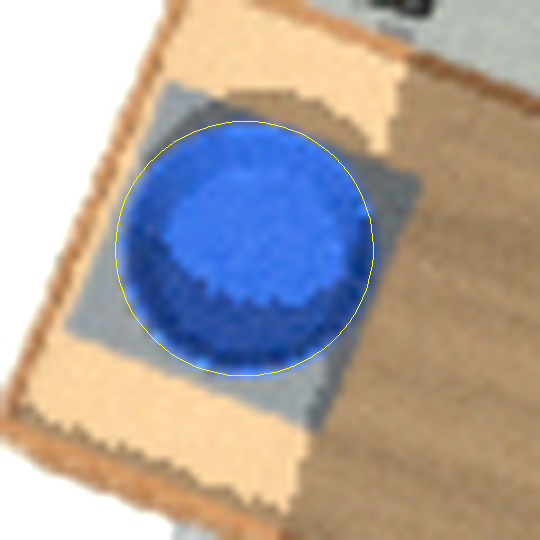

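View pics/l12.png

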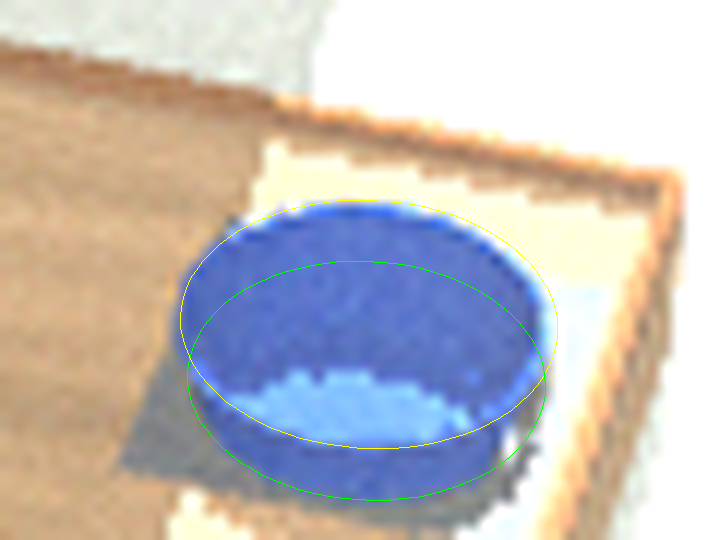

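View pics/t12f.png

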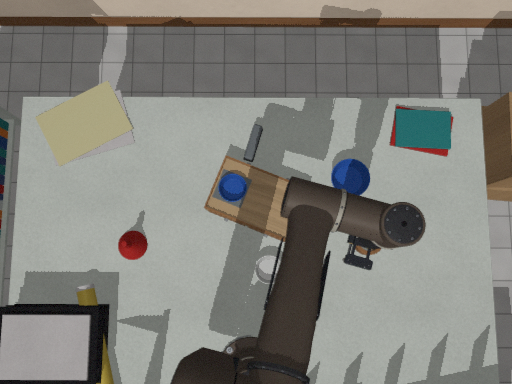

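The top view shows the bowl centred in the well. The joint fit gives foot z 0.0325 and tilt 0.023, while the scene camera alone gives z 0.0376 and tilt 0.046. I'll settle this by touching the bowl's inside floor, which should be at z = 0.039 when it is home. That touch also seats it.

```bash
python3 -m handwheel '[0,-3,-0.5,0, 0,-8,-1.2,0, 0,-13,-2,0, 0,-18,-3,0, 0,-23,-3.8,0, 0,-28,-4.6,0, 0,-33,-5.4,0, 0,-38,-6.2,0, 2,-41.5,-6.6,0, 5,-42.2,-6.6,0]'
python3 -m handwheel '[3,0,0,0, 5,0,0,0, 7,0,0,0, 9,0,0,0, 11,0,0,0, 12.5,0,0,0, 12.5,0,0,0, 12.5,0,0,0, 12.5,0,0,0, 12.5,0,0,0]'; python3 - <<'E'
from h import *
togo([.627,.067,.039])
E
```

```text
time_s: 18.65
tcp_pos: [0.6275, 0.0707, 0.1804]
eef_rot: [-144.6, 89.9, 20.3]
contact_force: [-0.2, 1.1, -0.6]
gripper_width: 0.0007
time_s: 19.9
tcp_pos: [0.6267, 0.0671, 0.0563]
eef_rot: [-142.4, 89.9, 22.2]
contact_force: [-0.2, 0.5, 0.9]
gripper_width: 0.0
t 19.9 p [0.6267 0.0671 0.0563] F [-0.2  0.5  0.9] w 0.0
shift cm (tool) [ 1.73  0.   -0.03]
x [ 0.001  0.    -1.   ] y [-0.265 -0.964 -0.001] z [-0.964  0.265 -0.001]
```

```bash
python3 -m handwheel '[0.4,0,0,0, 0.8,0,0,0, 1.1,0,0,0, 1.3,0,0,0, 1.4,0,0,0, 1.4,0,0,0, 1.4,0,0,0, 1.4,0,0,0, 1.4,0,0,0, 1.4,0,0,0]'
python3 -m handwheel '[0.05,0,0,0, 0.1,0,0,0, 0.15,0,0,0, 0.15,0,0,0, 0.15,0,0,0, 0.2,0,0,0, 0.2,0,0,0, 0.25,0,0,0, 0.25,0,0,0, 0.25,0,0,0]'; python3 - <<'E'
from h import *
togo([.627,.067,.039])
E
```

```text
time_s: 21.15
tcp_pos: [0.6263, 0.067, 0.0416]
eef_rot: [-138.1, 90.0, 26.6]
contact_force: [0.4, -0.6, -0.9]
gripper_width: 0.0006
time_s: 22.4
tcp_pos: [0.6264, 0.067, 0.0394]
eef_rot: [-158.3, 90.0, 6.4]
contact_force: [-1.8, 0.3, 4.3]
gripper_width: 0.0004
t 22.4 p [0.6264 0.067  0.0394] F [-1.8  0.3  4.3] w 0.0004
shift cm (tool) [ 0.04 -0.01 -0.06]
x [ 0.  0. -1.] y [-0.264 -0.964 -0.   ] z [-0.964  0.264 -0.   ]
```

Contact came at z = 0.0394 with 4 N, against 0.039 expected, so the bowl is home. I'll retreat straight up and then away.

```bash
python3 -m handwheel '[-1,0,0,0, -3,0,0,0, -6,0,0,0, -10,0,0,0, -14,1,0,0, -17,4,0,0, -18,9,1,0, -18,14,2,0, -18,19,3,0, -18,24,4,0]'
python3 -m handwheel '[0,4,1,0, 0,9,1.5,0, 0,13,2,0, 0,16,2,0, 0,17,2,0, 0,17,2,0, 0,17,2,0, 0,17,2,0, 0,17,2,0, 0,17,2,0]'
python3 look.py 13; python3 - <<'E'
from h import *
c=cap('top','top13'); cv2.imwrite('pics/t13.png',cv2.resize(c['image'][100:300,100:400,::-1],None,fx=2.6,fy=2.6))
E
python3 fit.py s13 top13
```

```text
time_s: 23.65
tcp_pos: [0.5235, -0.1551, 0.2198]
eef_rot: [-162.3, 89.9, 2.3]
contact_force: [1.3, -0.6, -0.3]
gripper_width: 0.0002
time_s: 24.9
tcp_pos: [0.4602, -0.3122, 0.2191]
eef_rot: [156.4, 90.0, -38.9]
contact_force: [0.3, -0.3, 0.1]
gripper_width: 0.0006
t 24.9 p [ 0.4602 -0.3122  0.2191] F [ 0.3 -0.3  0.1] w 0.0006
shift cm (tool) [ 15.41 -36.1   -6.07]
x [ 0. -0. -1.] y [-0.264 -0.965  0.   ] z [-0.965  0.264 -0.   ]
turn for y along u 179.98687526632494 or along -u -0.01312473367511302
u in tool [-0. -1.  0.]
[270 197  31  25 596] [284.73489933 208.50838926]
[218 173  29  29 632] [232.18037975 187.17088608]
cost 0.0942019847506584 foot [0.6277 0.0658 0.0338] tilt 0.01 high [0.6762 0.0579 0.0723] low [0.578  0.0698 0.0713]
```

View pics/t13.png

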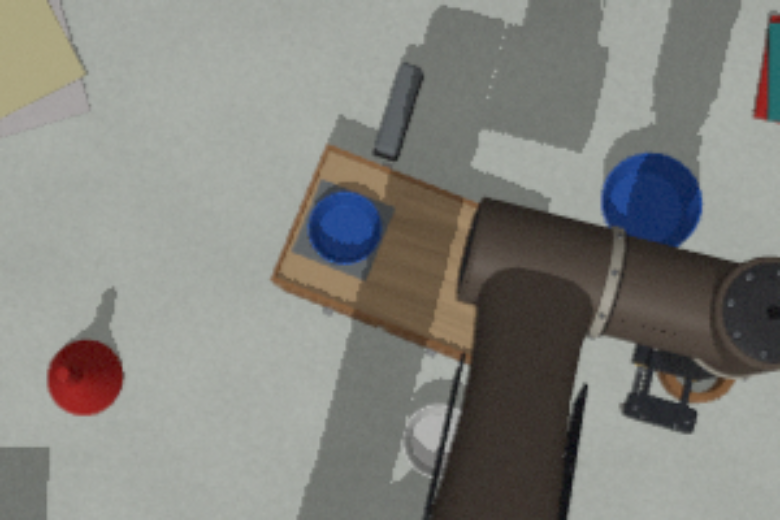

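View pics/l13.png

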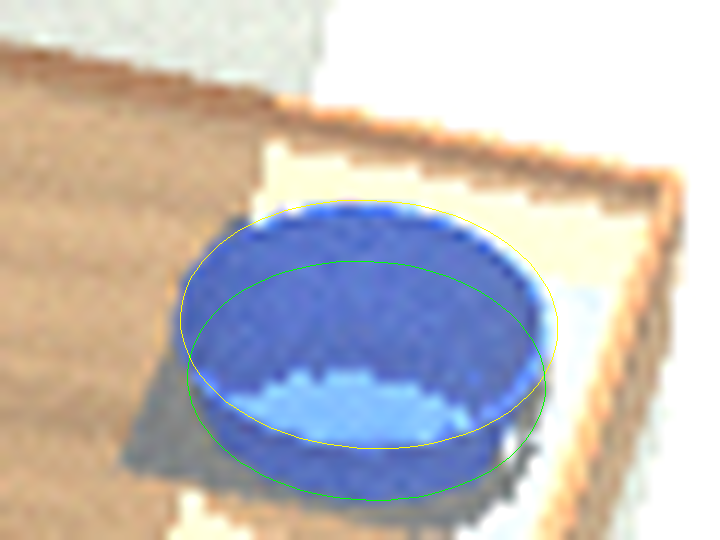

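The bowl is home and upright. The funnel, stapler and tape are where they started, and the arm is clear, so I'm handing in.

```bash
python3 -c "
from plant import workorder; print(workorder.close_job())"
```

```text
the job is handed in; nothing more can be done
None
```

The blue bowl is in the well, upright and on its floor by my checks, and I handed the job in at about 25 s of the 42 s; no verdict is reported.

I slid the bowl across the tidy with part-open fingers behind its rim. It hung canted at the well's edge, so I pushed on, backed off, and pressed the high rear rim down with closed fingers until it dropped in.

**Last checks:**
- **Touch on the inside floor:** contact came at z = 0.0394 m with about 4 N, against 0.039 m expected when home.
- **Camera fit (scene and top together):** the foot is at z ≈ 0.034 m, about 2 mm from the well centre, with a tilt of about 0.01 rad.
- **Other things:** the funnel and stapler look unmoved in the final top view. The tape roll is half hidden by the arm in that view, but what shows is in its starting place. The arm is clear of everything, with force readings near zero.

**A check that disagreed:** before the touch, the scene camera alone gave z ≈ 0.038 m and a tilt of 0.046 rad, which would have been 4 mm above the floor. Single-view fits are loose. The touch and the later two-camera fit did not bear it out.

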